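# Switch on the bench supplies in their start-up order

### The arm

A 6-joint arm with a two-finger parallel gripper is mounted at the origin on a cart in front of the work surface, level with it; the furniture and walls round the work are solid. World frame = base frame: x ahead of the robot, y to its left, z up, the work surface at z = 0. Lengths are in mm, angles in degrees, forces in N, time in s.
With the tool pointing down it reaches from about 300 to 850 mm from the base axis. Payload 4.2 kg.
Tool frame: the origin (TCP) lies between the finger pads; the fingertips stand 11 mm ahead of it and the grasp point (between the pads) lies 8 mm behind it (env.tips_ahead is the distance from the TCP to the fingertips, in mm); z points along the fingers, y is the line along which they close (so a half turn about z gives the same grasp; the last joint's range is limited). The gripper opens to 91 mm and grips with 3 to 60 N. Pads are 32 mm wide; open, the fingers measure 118 mm over their backs; the gripper's body (76 mm by 178 mm) begins 60 mm behind the grasp point.
Start: joints at [63.255, 18.312, 89.639, -0, 72.044, -1.146], TCP at [248.451, 518.569, 224.976] pointing down, gripper open.
Joint ranges: [-177.97, 177.97], [-48.28, 115.42], [12.27, 149.76], [-77.06, 257.06], [2.81, 150.46], [-146.56, 146.56]. Speed limits (degrees/s): [147.25, 147.25, 180, 180, 180, 180].

### API

Orientations are given as [roll, pitch, yaw] about the fixed x, y, z axes, in that order (R = Rz(yaw) Ry(pitch) Rx(roll)).
In Python, from workcell import env, cams gives the robot as it stands.
- The arm moves only by the tool step_arm, never from a script. Its arguments are lists of equal length, an entry for each row: "linear": the shift along the tool's x, y, z in units of 30 cm (1.0 is 30 cm), a list of three; "turn": the turn about the tool's z in units of 360 degrees (1.0 is 360 degrees). In form: {"linear": [[tx, ty, tz], ...], "turn": [turn, ...]}. A call has 1 to 20 rows; each row is the pose to reach, as a shift and turn from the pose commanded when the call began, along the tool's axes at that moment, turning the shorter way round; what a row does not reach only later rows make up. A row lasts 1/8 s, in which the tool goes at most 62.5 mm and 10.7 degrees, less where a joint would pass 70% of its speed; a pose out of reach is approached as far as the arm can. A call with a number of a shift or a turn outside -1 to 1 is refused whole. A call with a gripper value outside its range is refused whole. "fingers" is the closure, from -1 (fully open) to 1 (shut), so that 0 is half open, set as the call begins (left out, the last holds). The fingers move at their own pace and stop on an object; "force" is the grip in N (left out, the last holds). Time passes only in rows, so rows that repeat a pose let the fingers close. It gives the time, the measured TCP pose, the force, the opening and the grip force at its end, in the units of the state.
- env.state(): the state, without advancing time (a new reading comes with each control period).
- cams.grab_frame(name): name is "scene" or "top" or "wrist"; returns a dict with "color" (400x640x3 uint8, blue, green, red), "fx", "fy", "cx", "cy" (pixels), "extrinsics" (4x4, takes a point from camera to world coordinates); the wrist camera has in their place "tool_from_camera" (4x4, takes a point from camera to tool coordinates, whose origin is the TCP and whose axes are the flange's). Camera axes: x right, y down, z forward; pixel columns grow to the right and rows downward; lengths in mm; the calibration is good to about 2 mm. The wrist camera is an equidistant fisheye: a pixel r from the principal point sees the ray r / f radians off the axis. A picture is of the moment at which its call begins: read the wrist's pose just before it. There is no depth.
- env.job_done(): hands the job in; it is judged then, once.
The state is a dict: "time_s": time; "qpos": joint angles; "qvel": joint speeds; "effort": joint torques, N m; "ee_pos": TCP position; "ee_rot": TCP orientation; "force": force on the tool from outside, world axes, zero at the start; "torque": the same for the moment, N m; "gripper_width": finger opening in mm; "gripper_force": force on a finger pad.
Only numpy, scipy, OpenCV 4.12 (cv2) and the standard library are available. Lean on these libraries where they do the work, as an engineer would, in place of code of your own. Each camera call takes 0.05 s, during which the arm holds its last target. There are 200 camera calls.

### The job

Switch on three of the bench supplies in their start-up order by pressing the latching keys on top of their grey switch boxes with a fingertip: first the long bar key, then the small round key, last the square key, each lightly but well down so that it stays down. Leave the cross-shaped key off. Do not lift, tip or shove the boxes, and leave the other things on the desk where they are.

Things in the scene. Friction and masses are not known exactly. Their poses are not given: they have to be found in the camera images.
- bar_box: loose grey switch box with a long narrow bar, 56 mm by 14 mm, lying across the box (along the key's y) as its only key; 84 (x) x 64 (y) x 36 mm high housing, 0.4 to 0.8 kg, on rubber feet; the key sits 10 mm from the middle towards the box's front (-x), a white pilot window lies behind it. Origin: centre of the underside; x to the back (socket side), z up
- bar_key_top (a point): centre of the top face of the black key of bar_box (a long narrow bar, 56 mm by 14 mm, lying across the box (along the key's y)); moves with the key. Up, the key stands 18 mm above the aluminium plate under it and its top is 56 mm above the desk; z up, x and y as the box
- bar_key (a joint): how far that key is pressed: 0 = up (off), 0.012 m = right down against a hard stop. It starts up. It takes about 4 N to start moving, rising evenly to about 6.5 N just before the stop, and stays where it is left; it is switched on beyond 0.005 m
- round_box: loose grey switch box with a small round button, 28 mm across as its only key; 84 (x) x 64 (y) x 36 mm high housing, 0.4 to 0.8 kg, on rubber feet; the key sits 10 mm from the middle towards the box's front (-x), a white pilot window lies behind it. Origin: centre of the underside; x to the back (socket side), z up
- round_key_top (a point): centre of the top face of the black key of round_box (a small round button, 28 mm across); moves with the key. Up, the key stands 18 mm above the aluminium plate under it and its top is 56 mm above the desk; z up, x and y as the box
- round_key (a joint): how far that key is pressed: 0 = up (off), 0.012 m = right down against a hard stop. It starts up. It takes about 4 N to start moving, rising evenly to about 6.5 N just before the stop, and stays where it is left; it is switched on beyond 0.005 m
- square_box: loose grey switch box with a square pad, 38 mm by 38 mm as its only key; 84 (x) x 64 (y) x 36 mm high housing, 0.4 to 0.8 kg, on rubber feet; the key sits 10 mm from the middle towards the box's front (-x), a white pilot window lies behind it. Origin: centre of the underside; x to the back (socket side), z up
- square_key_top (a point): centre of the top face of the black key of square_box (a square pad, 38 mm by 38 mm); moves with the key. Up, the key stands 18 mm above the aluminium plate under it and its top is 56 mm above the desk; z up, x and y as the box
- square_key (a joint): how far that key is pressed: 0 = up (off), 0.012 m = right down against a hard stop. It starts up. It takes about 4 N to start moving, rising evenly to about 6.5 N just before the stop, and stays where it is left; it is switched on beyond 0.005 m
- cross_box: loose grey switch box with a plus-shaped cross, 44 mm over its arms, which are 12 mm wide as its only key; 84 (x) x 64 (y) x 36 mm high housing, 0.4 to 0.8 kg, on rubber feet; the key sits 10 mm from the middle towards the box's front (-x), a white pilot window lies behind it. Origin: centre of the underside; x to the back (socket side), z up
- cross_key_top (a point): centre of the top face of the black key of cross_box (a plus-shaped cross, 44 mm over its arms, which are 12 mm wide); moves with the key. Up, the key stands 18 mm above the aluminium plate under it and its top is 56 mm above the desk; z up, x and y as the box
- cross_key (a joint): how far that key is pressed: 0 = up (off), 0.012 m = right down against a hard stop. It starts up. It takes about 4 N to start moving, rising evenly to about 6.5 N just before the stop, and stays where it is left; it is switched on beyond 0.005 m
- cover_glass_box: small clear box of cover glasses, 30x32x14 mm; loose bystander; origin at the centre of its underside
- oil_bottle: small dropper bottle with a black cap, 30 mm across, 78 mm high; loose bystander; origin at the centre of its underside
- objective_case: clear case with a black foot, 36 mm across, 60 mm high; loose bystander; origin at the centre of its underside
- spare_eyepiece: black eyepiece standing upright, 35 mm across, 46 mm high; loose bystander; origin at the centre of its underside
- stain_bottle: small white bottle with a blue cap, 34 mm across, 79 mm high; loose bystander; origin at the centre of its underside
- label_roll: white label roll lying flat, 66 mm across, 26 mm high; loose bystander; origin at the centre of its underside
- tape_roll: clear tape roll lying flat, 57 mm across, 18 mm high; loose bystander; origin at the centre of its underside
- binder_clip: black binder clip, 20x32x37 mm; loose bystander; origin at the centre of its underside
Not all that is in view belongs to the job. What is shaped like the round_box but purple is not meant.

How it is judged (in metres and radians):
On the way, in this order (a step that is already met when the one before it is completed fails the run):
1. the bar key is pressed down past 5 mm, and the keys after it are still up (value of joint bar_key above 0.005 m and value of joint each of round_key, square_key below 0.003 m), for 0.2 s.
2. the round key is pressed down past 5 mm, and the keys after it are still up (value of joint round_key above 0.005 m and value of joint square_key below 0.003 m), for 0.2 s.
3. the square key is pressed down past 5 mm (value of joint square_key above 0.005 m), for 0.2 s.
At the end, for the whole second after the job is handed in: The bar, round and square keys are down by more than 5 mm of their 12 mm, the cross key is up (under 3 mm), all four boxes stand upright and still within 15 mm of where they began, and the bystanders are upright and within 20 mm of where they began (value of joint each of bar_key, round_key, square_key above 0.005 m and value of joint cross_key below 0.003 m and distance of each of bar_box, round_box, square_box, cross_box from where it was at the start of the episode below 0.015 m and angle between each of bar_box, round_box, square_box, cross_box's own z axis and vertical below 0.1 rad and linear speed of each of bar_box, round_box, square_box, cross_box below 0.02 m/s and distance of each of cover_glass_box, oil_bottle, objective_case, spare_eyepiece, stain_bottle, label_roll, tape_roll, binder_clip from where it was at the start of the episode below 0.02 m and angle between each of cover_glass_box, oil_bottle, objective_case, spare_eyepiece, stain_bottle's own z axis and vertical below 0.3 rad); the robot touches nothing.
It fails at once if a key is pressed before the one ahead of it is on ((value of joint round_key above 0.003 m and value of joint bar_key below 0.005 m) or (value of joint square_key above 0.003 m and value of joint round_key below 0.005 m)).
It fails at once if the cross key is pressed (value of joint cross_key above 0.003 m).
It fails at once if a switch box is pressed or struck harder than 20 N (contact force between any of the arm, the fingers and bar_box above 20 N or contact force between any of the arm, the fingers and round_box above 20 N or contact force between any of the arm, the fingers and square_box above 20 N or contact force between any of the arm, the fingers and cross_box above 20 N).
It fails at once if a switch box is lifted 8 mm, tipped or shoved more than 15 mm (height (world z) of any of bar_box, round_box, square_box, cross_box above 0.008 m or distance of any of bar_box, round_box, square_box, cross_box from where it was at the start of the episode above 0.015 m or angle between any of bar_box, round_box, square_box, cross_box's own z axis and vertical above 0.2 rad).
It fails at once if a bystander is moved more than 20 mm or knocked over (distance of any of cover_glass_box, oil_bottle, objective_case, spare_eyepiece, stain_bottle, label_roll, tape_roll, binder_clip from where it was at the start of the episode above 0.02 m or angle between any of cover_glass_box, oil_bottle, objective_case, spare_eyepiece, stain_bottle's own z axis and vertical above 0.3 rad).
It also fails if it takes over 45 s, if anything falls off the work surface, if the arm or the gripper's body presses on something with over 40 N, if the wrist force passes 120 N, or if a joint passes its speed limit or range.

## Working session

There is one attempt and no reset: what is moved stays moved. The work goes in short steps, Python scripts to look and compute and a tool call to move; the robot and the scene stay as the last step left them, time stands still between calls to the robot, and variables do not carry over. Pictures are saved under pics/ and viewed, at most 10 in all, crops included, and the job is handed in when it is done.

Besides the shell and the picture viewer there is one more tool, called after "Emit:" by a JSON object that holds its "method" and its "body", one argument or row to a line. step_arm: Moves the arm, as the interface text tells. Its arguments: {"type":"object","properties":{"linear":{"type":"array"},"turn":{"type":"array"},"fingers":{"type":"number"},"force":{"type":"number"}},"required":["linear","turn"]}

```bash
mkdir -p pics; ls; python3 - <<'E'
from workcell import env,cams
import cv2
for n in("top","scene"):
    f=cams.grab_frame(n);cv2.imwrite(f"pics/{n}1.png",f["color"]);print(n,f["fx"],f["cx"],f["cy"],f["extrinsics"])
s=env.state();print(s["ee_pos"],s["ee_rot"],s["gripper_width"],s["time_s"],env.tips_ahead)
E
```

```text
pics
top 423.8016417984803 319.8236244671577 199.65828187480108 [[-1.26217543e-02 -9.97950398e-01  6.27351056e-02  4.74948433e+02]
 [-9.99920331e-01  1.25873588e-02 -9.43474592e-04  2.22007650e+01]
 [ 1.51871560e-04 -6.27420158e-02 -9.98029767e-01  1.70492509e+03]
 [ 0.00000000e+00  0.00000000e+00  0.00000000e+00  1.00000000e+00]]
scene 444.2957355524813 314.2973533887894 205.21560397357118 [[ 7.13058607e-01 -2.95359472e-01  6.35853918e-01 -3.15247951e+02]
 [-7.00822423e-01 -3.25995492e-01  6.34487880e-01 -8.96669836e+02]
 [ 1.98835059e-02 -8.98047728e-01 -4.39448433e-01  7.04569389e+02]
 [ 0.00000000e+00  0.00000000e+00  0.00000000e+00  1.00000000e+00]]
[248.25814186 518.16542181 224.20468318] [-1.79908183e+02 -1.98855785e-03  1.54400169e+02] 91.5996443636766 0.1 11.0
```

View pics/top1.png

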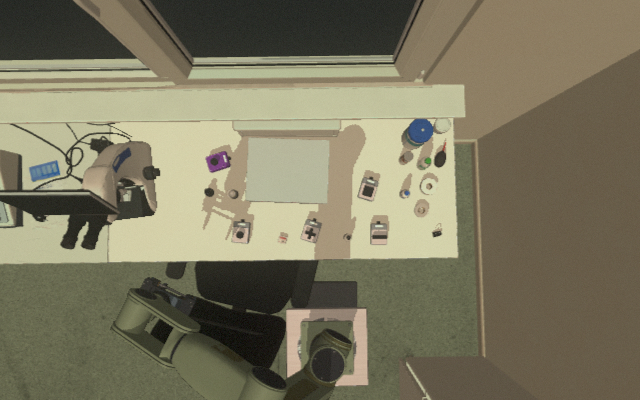

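View pics/scene1.png

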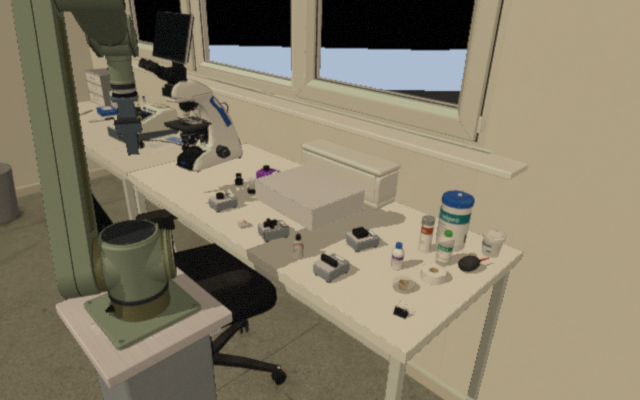

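The top view shows the round box near (241,231), cross (311,230), bar (379,233) and square (369,188). The scene view agrees, and the purple decoy is at (217,161).

```bash
cat > h.py <<'E'
import numpy as np,cv2
from scipy.spatial.transform import Rotation as R
def ray_plane(o,d,z): return o+d*((z-o[2])/d[2])
def fix(f,uv,z):
    E=f["extrinsics"];d=E[:3,:3]@[(uv[0]-f["cx"])/f["fx"],(uv[1]-f["cy"])/f["fy"],1]
    return ray_plane(E[:3,3],d,z)
def wrist(f,s,uv,z):
    T=f["tool_from_camera"];a=np.array([uv[0]-f["cx"],uv[1]-f["cy"]]);r=np.hypot(*a);th=r/f["fx"]
    d=np.append(a/max(r,1e-9)*np.sin(th),np.cos(th))
    W=R.from_euler("xyz",s["ee_rot"],degrees=True).as_matrix()
    return ray_plane(np.array(s["ee_pos"])+W@T[:3,3],W@T[:3,:3]@d,z)
def shift(s,target,yaw=None):
    """units for step_arm to bring the TCP to target"""
    W=R.from_euler("xyz",s["ee_rot"],degrees=True)
    return np.round(W.inv().apply(np.array(target)-s["ee_pos"])/300,4)
E
python3 - <<'E'
from workcell import env,cams
from h import *
f=cams.grab_frame("top");c=f["color"]
for n,(u,v) in dict(round=(241,231),cross=(311,230),bar=(379,233),square=(369,188)).items():
    g=c[v-16:v+17,u-16:u+17].max(2); m=(g<70).astype(np.uint8)
    k,l,st,ce=cv2.connectedComponentsWithStats(m)
    for i in range(1,k):
        if st[i,4]>8:
            p=ce[i]+[u-16,v-16]; print(n,st[i,2:],p.round(1),fix(f,p,56).round(1))
cv2.imwrite("pics/crop.png",cv2.resize(c[130:265,190:460],None,fx=2.9,fy=2.9,interpolation=cv2.INTER_CUBIC))
w=cams.grab_frame("wrist");print(w["fx"],w["cx"],w["cy"],w["tool_from_camera"].round(3))
E
```

```text
round [ 6  6 31] [239.6 234.5] [447.  333.5  56. ]
cross [ 9 10 38] [310.1 233.2] [448.7  60.2  56. ]
bar [14  2 27] [379.3 236.5] [ 432.5 -208.    56. ]
square [11 11 76] [367.7 191.1] [ 609.5 -166.8   56. ]
309.70691628693146 317.15599993610766 199.2383097624335 [[  -0.      -0.961   -0.277   77.38 ]
 [   1.      -0.      -0.      -0.356]
 [   0.      -0.277    0.961 -161.48 ]
 [   0.       0.       0.       1.   ]]
```

View pics/crop.png

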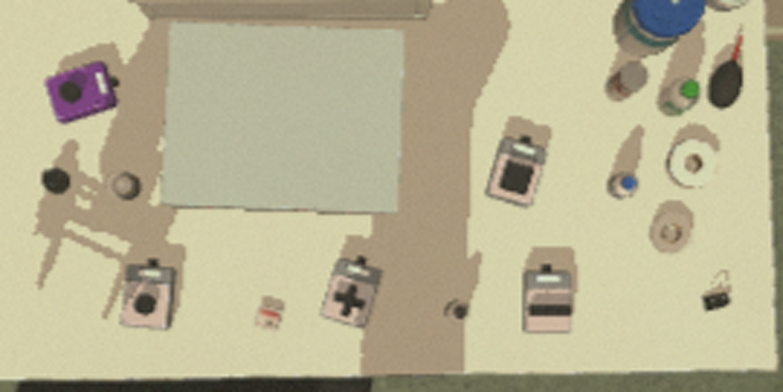

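Emit:
{"method": "step_arm", "body": {
  "linear": [
    [-0.8,-0.96,0],
    [-0.8,-0.96,0],
    [-0.8,-0.96,0],
    [-0.8,-0.96,0],
    [-0.8,-0.96,0],
    [-0.8,-0.96,0],
    [-0.8,-0.96,0]
  ],
  "turn": [0,0,0,0,0,0,0],
  "fingers": 1,
  "force": 10
}}

```text
time_s: 1.08
ee_pos: [340.9, 151.6, 225.0]
ee_rot: [-180.0, 0.0, 153.9]
force: [-0.4, 0.1, -0.4]
gripper_width: 24.0
gripper_force: 0.0
```

Emit:
{"method": "step_arm", "body": {
  "linear": [
    [-0.8,-0.96,0.18],
    [-0.8,-0.96,0.18],
    [-0.8,-0.96,0.18],
    [-0.8,-0.96,0.18],
    [-0.8,-0.96,0.18],
    [-0.8,-0.96,0.18],
    [-0.8,-0.96,0.18],
    [-0.8,-0.96,0.18],
    [-0.8,-0.96,0.18],
    [-0.8,-0.96,0.18]
  ],
  "turn": [0,0,0,0,0,0,0,0,0,0]
}}

```text
time_s: 2.33
ee_pos: [432.5, -206.9, 171.3]
ee_rot: [180.0, 0.0, 154.5]
force: [0.1, 0.0, 1.3]
gripper_width: 0.7
gripper_force: 0.0
```

```bash
python3 - <<'E'
from workcell import env,cams
from h import *
s=env.state();f=cams.grab_frame("wrist");cv2.imwrite("pics/w1.png",f["color"])
print(s["ee_pos"],s["ee_rot"],s["gripper_width"],s["force"],s["qpos"])
print(shift(s,[432.5,-208,100]))
E
```

```text
[ 432.51698459 -206.89919391  171.28555768] [1.79984395e+02 2.46368621e-02 1.54517579e+02] 0.7247955923419102 [0.14203927 0.03896307 1.26236268] [-2.69500214e+01  1.22626725e+01  1.06484772e+02  1.85170130e-02
  6.12283274e+01 -9.14765126e+01]
[-0.0014 -0.0034  0.2376]
```

View pics/w1.png

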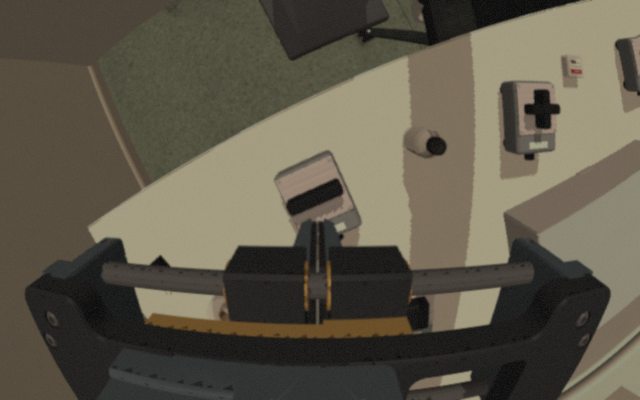

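The wrist view shows the bar key centred near (315,197) and the closed fingertips at (317,225). I'll locate the key with this view.

```bash
python3 - <<'E'
from workcell import env
from h import *
from workcell import cams
s=env.state();f=cams.grab_frame("wrist");c=f["color"]
m=(c.max(2)[165:222,275:355]<60).astype(np.uint8);k,l,st,ce=cv2.connectedComponentsWithStats(m)
for i in range(1,k):
    if st[i,4]>100:
        p=ce[i]+[275,165];P=wrist(f,s,p,56);print(p,st[i],P,shift(s,[P[0],P[1],80]))
        pts=np.argwhere(l==i)[:,::-1].astype(np.float32);r=cv2.minAreaRect(pts);bx=cv2.boxPoints(r)+[275,165]
        print([wrist(f,s,q,56).round(1).tolist() for q in bx])
E
```

```text
[314.4667382  196.86909871] [ 12  14  56  37 932] [ 431.55572629 -209.87338527   56.        ] [-0.0008 -0.0097  0.3044]
[[423.1, -237.1, 56.0], [424.0, -183.3, 56.0], [439.9, -183.6, 56.0], [439.3, -238.1, 56.0]]
```

Emit:
{"method": "step_arm", "body": {
  "linear": [
    [-0.001,-0.008,0.15],
    [-0.001,-0.008,0.25],
    [-0.001,-0.008,0.32],
    [-0.001,-0.008,0.32],
    [-0.001,-0.008,0.33],
    [-0.001,-0.008,0.34],
    [-0.001,-0.008,0.345],
    [-0.001,-0.008,0.35],
    [-0.001,-0.008,0.355],
    [-0.001,-0.008,0.36],
    [-0.001,-0.008,0.36]
  ],
  "turn": [0,0,0,0,0,0,0,0,0,0,0]
}}

```text
time_s: 3.8
ee_pos: [431.9, -210.7, 63.0]
ee_rot: [180.0, 0.0, 154.4]
force: [-0.9, 0.5, 3.8]
gripper_width: 0.6
gripper_force: 2.0
```

Emit:
{"method": "step_arm", "body": {
  "linear": [
    [0,0,0.004],
    [0,0,0.008],
    [0,0,0.012],
    [0,0,0.016],
    [0,0,0.018],
    [0,0,0.018],
    [0,0,0.018],
    [0,0,0.018]
  ],
  "turn": [0,0,0,0,0,0,0,0]
}}

```text
time_s: 4.8
ee_pos: [431.9, -210.7, 57.6]
ee_rot: [180.0, 0.0, 154.4]
force: [-0.0, -0.4, 4.8]
gripper_width: 0.4
gripper_force: 2.4
```

Emit:
{"method": "step_arm", "body": {
  "linear": [
    [0,0,-0.1],
    [0,0,-0.25],
    [0,0,-0.38],
    [0.37,0.83,-0.38],
    [0.37,0.83,-0.38],
    [0.37,0.83,-0.38],
    [0.37,0.83,-0.38],
    [0.37,0.83,-0.38],
    [0.37,0.83,-0.38],
    [0.37,0.83,-0.38]
  ],
  "turn": [0,0,0,0,0,0,0,0,0,0]
}}

```text
time_s: 6.05
ee_pos: [438.8, 61.2, 171.1]
ee_rot: [-179.9, -0.0, 154.4]
force: [-0.7, 0.4, -0.8]
gripper_width: 0.6
gripper_force: 0.0
```

Emit:
{"method": "step_arm", "body": {
  "linear": [
    [0.37,0.83,0],
    [0.37,0.83,0],
    [0.37,0.83,0],
    [0.37,0.83,0],
    [0.37,0.83,0],
    [0.37,0.83,0],
    [0.37,0.83,0],
    [0.37,0.83,0]
  ],
  "turn": [0,0,0,0,0,0,0,0]
}}

```text
time_s: 7.05
ee_pos: [446.9, 332.7, 171.7]
ee_rot: [-180.0, 0.0, 154.3]
force: [-0.9, 0.7, 0.2]
gripper_width: 0.5
gripper_force: 0.0
```

```bash
python3 - <<'E'
from workcell import env,cams
from h import *
t=cams.grab_frame("top")["color"]
s=env.state();f=cams.grab_frame("wrist");c=f["color"]
m=(c.max(2)[140:222,250:390]<60).astype(np.uint8);k,l,st,ce=cv2.connectedComponentsWithStats(m)
for i in range(1,k):
    if st[i,4]>60:
        p=ce[i]+[250,140];P=wrist(f,s,p,56);print(p,st[i],P,shift(s,[P[0],P[1],80]))
print(s["ee_pos"],s["force"])
cv2.imwrite("pics/w2.png",np.hstack([c[100:260,200:440],cv2.resize(t[210:250,350:410],(240,160))]))
E
```

```text
[318.3924812  195.61804511] [ 55  41  28  30 665] [446.44266559 333.96452601  56.        ] [0.0028 0.0024 0.306 ]
[446.88813186 332.9578413  171.79316693] [-0.30905151  0.98960287  0.20602719]
```

View pics/w2.png

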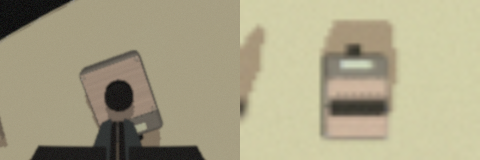

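The round key sits at (318,196) in the wrist picture, just ahead of the fingertip. The top view shows the bar box still in place.

Emit:
{"method": "step_arm", "body": {
  "linear": [
    [0.002,0.002,0.15],
    [0.002,0.002,0.25],
    [0.002,0.002,0.32],
    [0.002,0.002,0.32],
    [0.002,0.002,0.33],
    [0.002,0.002,0.34],
    [0.002,0.002,0.345],
    [0.002,0.002,0.35],
    [0.002,0.002,0.355],
    [0.002,0.002,0.36],
    [0.002,0.002,0.36]
  ],
  "turn": [0,0,0,0,0,0,0,0,0,0,0]
}}

```text
time_s: 8.52
ee_pos: [446.6, 335.4, 63.8]
ee_rot: [180.0, 0.0, 154.4]
force: [-0.2, -0.5, 4.1]
gripper_width: 0.7
gripper_force: 2.1
```

Emit:
{"method": "step_arm", "body": {
  "linear": [
    [0,0,0.004],
    [0,0,0.008],
    [0,0,0.012],
    [0,0,0.016],
    [0,0,0.018],
    [0,0,0.018],
    [0,0,0.018],
    [0,0,0.018]
  ],
  "turn": [0,0,0,0,0,0,0,0]
}}

```text
time_s: 9.52
ee_pos: [446.5, 335.4, 58.2]
ee_rot: [180.0, 0.0, 154.4]
force: [-1.3, -1.2, 4.2]
gripper_width: 0.4
gripper_force: 2.4
```

Emit:
{"method": "step_arm", "body": {
  "linear": [
    [0,0,-0.1],
    [0,0,-0.25],
    [0,0,-0.38],
    [-0.36,-0.755,-0.38],
    [-0.36,-0.755,-0.38],
    [-0.36,-0.755,-0.38],
    [-0.36,-0.755,-0.38],
    [-0.36,-0.755,-0.38],
    [-0.36,-0.755,-0.38]
  ],
  "turn": [0,0,0,0,0,0,0,0,0]
}}

```text
time_s: 10.65
ee_pos: [445.8, 84.5, 171.7]
ee_rot: [180.0, -0.1, 154.3]
force: [-0.1, -0.3, -0.3]
gripper_width: 0.4
gripper_force: 0.0
```

Emit:
{"method": "step_arm", "body": {
  "linear": [
    [-0.36,-0.755,0],
    [-0.36,-0.755,0],
    [-0.36,-0.755,0],
    [-0.36,-0.755,0],
    [-0.85,-0.52,0],
    [-0.85,-0.52,0],
    [-0.85,-0.52,0],
    [-0.85,-0.52,0],
    [-0.85,-0.52,0],
    [-0.85,-0.52,0]
  ],
  "turn": [0,0,0,0,0,0,0,0,0,0]
}}

```text
time_s: 11.9
ee_pos: [607.6, -165.7, 172.2]
ee_rot: [-180.0, -0.0, 154.4]
force: [-0.6, -0.2, 0.3]
gripper_width: 0.4
gripper_force: 0.0
```

```bash
python3 - <<'E'
from workcell import env,cams
from h import *
t=cams.grab_frame("top")["color"]
s=env.state();f=cams.grab_frame("wrist");c=f["color"]
m=(c.max(2)[140:222,250:390]<60).astype(np.uint8);k,l,st,ce=cv2.connectedComponentsWithStats(m)
for i in range(1,k):
    if st[i,4]>60:
        p=ce[i]+[250,140];P=wrist(f,s,p,56);print(p,st[i],P,shift(s,[P[0],P[1],80]))
print(s["ee_pos"],s["force"])
cv2.imwrite("pics/w3.png",np.hstack([c,cv2.resize(t[210:250,210:270],(150,400))]))
E
```

```text
[316.37578815 200.203657  ] [  45   38   43   44 1586] [ 610.49352306 -168.64480026   56.        ] [-0.0125 -0.0038  0.308 ]
[ 607.62794688 -165.9990864   172.4139261 ] [-0.31350084  0.02803532 -1.33429005]
```

View pics/w3.png

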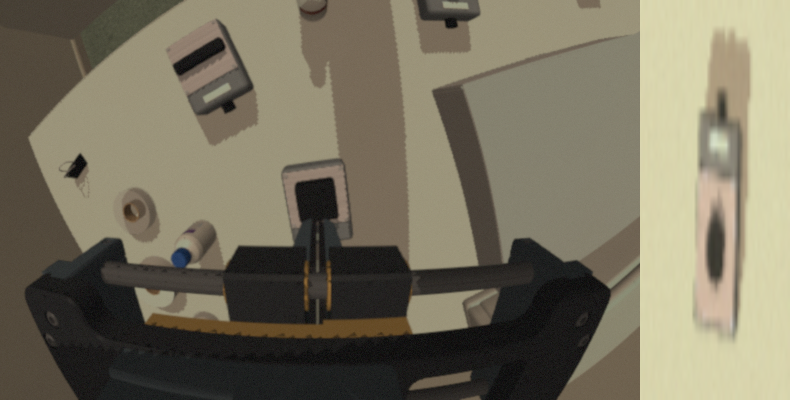

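The square key is centred near (316,200), beneath the fingertip, with nothing tall close by. The round box on the right looks undisturbed.

Emit:
{"method": "step_arm", "body": {
  "linear": [
    [-0.008,-0.002,0.15],
    [-0.008,-0.002,0.25],
    [-0.008,-0.002,0.32],
    [-0.008,-0.002,0.32],
    [-0.008,-0.002,0.33],
    [-0.008,-0.002,0.34],
    [-0.008,-0.002,0.345],
    [-0.008,-0.002,0.35],
    [-0.008,-0.002,0.355],
    [-0.008,-0.002,0.36],
    [-0.008,-0.002,0.36]
  ],
  "turn": [0,0,0,0,0,0,0,0,0,0,0]
}}

```text
time_s: 13.38
ee_pos: [610.6, -168.1, 64.4]
ee_rot: [180.0, 0.0, 154.4]
force: [-0.1, 0.2, 4.9]
gripper_width: 0.5
gripper_force: 2.1
```

Emit:
{"method": "step_arm", "body": {
  "linear": [
    [0,0,0.004],
    [0,0,0.008],
    [0,0,0.012],
    [0,0,0.016],
    [0,0,0.019],
    [0,0,0.019],
    [0,0,0.019],
    [0,0,0.019]
  ],
  "turn": [0,0,0,0,0,0,0,0]
}}

```text
time_s: 14.38
ee_pos: [610.5, -168.1, 58.5]
ee_rot: [180.0, 0.0, 154.4]
force: [-0.3, 0.2, 4.3]
gripper_width: 0.5
gripper_force: 2.3
```

Emit:
{"method": "step_arm", "body": {
  "linear": [
    [0,0,-0.1],
    [0,0,-0.25],
    [0,0,-0.38],
    [0,0,-0.38],
    [0.25,0,-0.38],
    [0.5,0,-0.38],
    [0.5,0,-0.38],
    [0.5,0,-0.38],
    [0.5,0,-0.38]
  ],
  "turn": [0,0,0,0,0,0,0,0,0]
}}

```text
time_s: 15.5
ee_pos: [475.9, -103.6, 171.8]
ee_rot: [-180.0, -0.0, 154.4]
force: [0.1, 0.7, -0.8]
gripper_width: 0.0
gripper_force: 0.0
```

```bash
python3 - <<'E'
from workcell import env,cams
import cv2,numpy as np
t=cams.grab_frame("scene")["color"];cv2.imwrite("pics/end.png",cv2.resize(t[160:300,190:400],None,fx=3.5,fy=3.5,interpolation=cv2.INTER_CUBIC))
E
```

```text
(no output)
```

View pics/end.png

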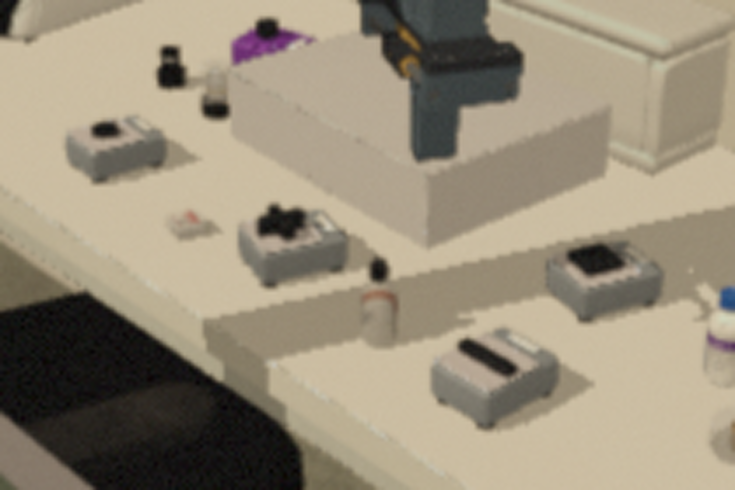

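The bar (487,356), round (105,129) and square (596,260) keys are visibly low. The cross (282,220) still stands up, and everything else is in place.

```bash
python3 -c "
from workcell import env
print(env.job_done())"
```

```text
the job is handed in; nothing more can be done
None
```

I pressed the bar, round and square keys in that order, each about 9 mm down by the measured arm height; the cross key is still up, nothing looks moved in the last picture, and the job is handed in (no verdict was returned).

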